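Latch the deposit box shut

TASK

The grey steel deposit box has been left unlatched. Ease its lid down on to the rubber seal, hook the cross pin of the toggle latch over the keeper on the lid so that it lies behind the keeper's lip, and press the lever down until it is fully home and holds the lid tight, without forcing the lid, the keeper or the lever. Leave the coin, the opera glass, the jade horse and the jewellery chest where they are.

Things in the scene. Friction and masses are not known exactly. Their poses are not given: they have to be found in the camera images.
- box: Dented grey steel deposit box, fixed: 260 mm deep (its x), 180 wide (its y), 153 high with the lid shut. Origin: centre of its underside, on the counter. Its -x points out of the front face (130 mm from the origin), which carries the latch at mid-width; hinge at the back (+x); z up.
- lid (a joint): Lid angle (rad), grows as it opens; starts at 0.2 to 0.42. Hinge line along the box's y, 130 mm behind the origin, 128.5 mm up. Stiff hinge: the lid stays where it is left, 1 to 4 N at the edge move it. At 0 it rests on the rubber seal (top sloping up 0.019 to the front); the seal gives 1 mm per 22 N at the front edge. Latched tight: -0.010 to -0.015. Noisy by 0.01: average it.
- lid_edge (a point): Point on the lid's flat top, mid-width, 15 mm behind its front edge; 245 mm from the hinge line along the lid and 24.5 mm above it: the place to press. More than 25 N on the lid's top would bend it.
- keeper_mean (a point): Moves with the lid; axes as the box's when shut. Where the pin's centre lies when seated in the keeper, for a keeper at its mean stand-off: 22 mm out from the lid's front face, 15 mm below its top. The lid is dented and the keeper shimmed: the real one stands up to 5 mm farther out or in (box x) than this, not measured. Its height is true.
- keeper_top (a point): Top edge of the keeper's back plate at mean stand-off, mid-width. Keeper: bent steel hook open upwards, 24 mm wide; trough 9 mm front to back. The back plate (face 4.5 mm inside the trough's middle) rises 15 mm above the seated pin's centre, the front lip (3 mm thick) only 3 mm, so the pin can be felt against the plate and slid down it. Over 15 N against the plate would bend it.
- pin (a point): Centre of the latch's steel cross pin: 7 mm thick, 54 mm long over its domed ends, along the box's y. It joins two flat side arms (44 mm wide over both), so its ends stand out 5 mm each side and can be pinched end to end from above. The arms swing easily, 64 mm from pin to their axle on the lever, 18 mm from the lever pivot. At the start they lean back away from the box on a stop.
- lever_pivot (a point): Pivot of the latch lever, fixed to the box: 22 mm out from the front face, 92 mm up; pivot line along the box's y. The pin can be led anywhere between 46 and 81 mm from this line, and the lever follows; it drags with up to about 8 N at the pin, so a light touch on the keeper shows best in slow pushes.
- lever_blade (a point): Point on the outer face of the lever's flat steel blade (26 mm wide, tip 70 mm from the pivot, slightly flared out): 52 mm from the pivot towards the tip, 7 mm out, mid-width: the place to press. Its -x is the blade's outward normal, its -z points to the tip.
- lever (a joint): Lever angle (rad): 0 fully home (hanging down along the front, on a firm stop), 1.57 straight out; starts at 1.75 to 2.25, stays where it is left. With the pin seated it is slack down to about 1.1; then it needs up to about 8 N at the blade point, less near home; past dead centre (0.1 to 0.35, by the keeper) it pulls itself towards home. Over 20 N would bend it.
- coin_center (a point): Centre of a gold coin in a clear acrylic capsule, 44 mm across, 7 mm high, loose on the counter: leave alone.
- opera_center (a point): Centre of an ivory-white and brass opera glass standing on its front lenses, 105 x 48 x 70 mm high, loose: leave alone.
- horse_center (a point): Centre of a small green jade horse on a dark wood base, 80 x 30 x 80 mm high, loose: leave alone.
- chest_center (a point): Centre of a rosewood jewellery chest with brass fittings, 124 x 184 x 90 mm high, loose: leave alone.

How it is judged:
By the outcome, as a careful person would: the job done as asked, in the order asked, and still so for the second after the job is handed in, with the robot touching nothing.
It also fails if it takes over 70 s, if anything falls off the work surface, if the arm or the gripper's body presses on something with over 40 N, if the wrist force passes 120 N, or if a joint passes its speed limit or range.

ROBOT

A 6-joint arm with a two-finger parallel gripper is mounted at the origin on the work surface. World frame = base frame: x ahead of the robot, y to its left, z up, the work surface at z = 0. Lengths are in m, angles in rad, forces in N, time in s.
With the tool pointing down it reaches from about 0.3 to 0.775 m from the base axis. Payload 14.6 kg.
Tool frame: the origin (TCP) lies at the very end of the fingers, on their centre line; the grasp point (between the pads) lies 19 mm behind it; z points along the fingers, y is the line along which they close (so a half turn about z gives the same grasp; the last joint's range is limited). The gripper opens to 94 mm and grips with 3 to 60 N. Pads are 16 mm wide; open, the fingers measure 119 mm over their backs; the gripper's body (75 mm by 177 mm) begins 78 mm behind the grasp point.
Start: joints at [1.143, 0.3, 1.521, -0, 1.321, -0.067], TCP at [0.194, 0.515, 0.205] pointing down, gripper open.
Joint ranges: [-3.03, 3.03], [-0.79, 2.21], [0.23, 2.52], [-1.04, 4.18], [0, 3.07], [-2.55, 2.55]. Speed limits (rad/s): [2.22, 2.22, 2.57, 3.14, 3.14, 3.14].

INTERFACE

Orientations are given as [roll, pitch, yaw] about the fixed x, y, z axes, in that order (R = Rz(yaw) Ry(pitch) Rx(roll)).
In Python, from station import ctrl gives the robot as it stands. The module is installed in compiled form; this text tells all that it offers.
- The arm moves only by the tool play_rows, never from a script. Its argument "commands" is a list of rows, each a list of 7 numbers: the shift along the tool's x, y, z in m, then the turn, a rotation vector about the tool's x, y, z in degrees, then the closure, from -1 (fully open) to 1 (shut). A call has 1 to 20 rows; each row shifts and turns the commanded pose from where the row before left it, along the tool's axes as they then stand; what a row does not reach is not made up. A row lasts 1/12 s, in which the tool goes at most 41.7 mm and 7.16 degrees, less where a joint would pass 70% of its speed; a pose out of reach is approached as far as the arm can. A call is refused whole if a number of a shift passes 0.0417 or a number of a turn 7.16, either way. A call with a gripper value outside its range is refused whole. The fingers move at their own pace and stop on an object; "force" is the grip in N (left out, the last holds). Time passes only in rows, so rows that do not move let the fingers close. It gives the time, the measured TCP pose, the force, the opening and the grip force at its end, in the units of the state.
- ctrl.get_obs(): the state, without advancing time (a new reading comes with each control period).
- ctrl.camera(name): name is "scene" or "top" or "wrist"; returns the picture (420x560x3 uint8, blue, green, red); there is no depth.
- ctrl.camera_model(name): a dict with "fx", "fy", "cx", "cy" (pixels), "rvec" (rotation vector, rad) and "tvec" (3), from world to camera coordinates, as OpenCV has them. Camera axes: x right, y down, z forward; pixel columns grow to the right and rows downward; lengths in m; the calibration is good to about 2 mm. A picture is of the moment at which its call begins: read the wrist's pose just before it. camera_model takes no time and is no camera call; for the wrist camera it gives the pose at the moment of the call.
- ctrl.hand_in(): hands the job in; it is judged then, once.
The state is a dict: "time_s": time; "qpos": joint angles; "joint_vel": joint speeds; "tau": joint torques, N m; "ee_pos": TCP position; "eef_rot": TCP orientation; "force": force on the tool from outside, world axes, zero at the start; "moment": the same for the moment, N m; "grip_width": finger opening in m; "grip_force": force on a finger pad.
Only numpy, scipy, OpenCV 4.12 (cv2) and the standard library are available. Lean on these libraries where they do the work, as an engineer would, in place of code of your own. Each camera call takes 0.05 s, during which the arm holds its last target. There are 200 camera calls.

## Working session

There is one attempt and no reset: what is moved stays moved. The work goes in short steps, Python scripts to look and compute and a tool call to move; the robot and the scene stay as the last step left them, time stands still between calls to the robot, and variables do not carry over. Pictures are saved under pics/ and viewed, at most 10 in all, crops included, and the job is handed in when it is done.

Besides the shell and the picture viewer there is one more tool, called after "Emit:" as a command line: name --pt "numbers of a row" for each row, then --argument value for the rest. play_rows: Moves the arm, as the interface text tells. Its arguments: {"type":"object","properties":{"commands":{"type":"array","items":{"type":"array","items":{"type":"number"}}},"force":{"type":"number"}},"required":["commands"]}

```bash
mkdir -p pics; cat > h.py <<'E'
import numpy as np, cv2
from station import ctrl
from scipy.spatial.transform import Rotation as R
def cam(n):
    m=ctrl.camera_model(n); im=ctrl.camera(n)
    return im,m
def ray(m,u,v):
    Rm=cv2.Rodrigues(np.array(m["rvec"],float))[0]; t=np.array(m["tvec"],float).ravel()
    d=Rm.T@np.array([(u-m["cx"])/m["fx"],(v-m["cy"])/m["fy"],1.]); return -Rm.T@t,d/np.linalg.norm(d)
def onz(m,u,v,z):
    o,d=ray(m,u,v); return o+d*(z-o[2])/d[2]
def tri(a,b):
    (o1,d1),(o2,d2)=a,b
    A=np.stack([d1,-d2],1); s=np.linalg.lstsq(A,o2-o1,rcond=None)[0]
    p,q=o1+d1*s[0],o2+d2*s[1]; return (p+q)/2,np.linalg.norm(p-q)
def proj(m,P):
    return cv2.projectPoints(np.atleast_2d(np.array(P,float)),np.array(m["rvec"],float),np.array(m["tvec"],float),np.array([[m["fx"],0,m["cx"]],[0,m["fy"],m["cy"]],[0,0,1.]]),None)[0].reshape(-1,2)
E
python3 - <<'E'
from h import *
for n in("scene","top"):
    im,m=cam(n); cv2.imwrite(f"pics/{n}0.png",cv2.resize(im,(800,600),interpolation=cv2.INTER_CUBIC)); cv2.imwrite(f"{n}0raw.png",im)
    o,d=ray(m,280,210); print(n,m["fx"],o,d)
s=ctrl.get_obs(); print(s)
E
```

```text
scene 515.3733507414835 [ 1.58708746 -0.14671696  0.98965834] [-0.75408368  0.06858892 -0.65318708]
top 485.7705445443557 [ 0.41735291 -0.03004864  1.11997592] [ 0.14724705  0.00460274 -0.98908904]
{'time_s': 0.1, 'qpos': array([ 1.14341222e+00,  3.00407607e-01,  1.52147905e+00,  2.15176741e-05,
        1.32069724e+00, -6.66487999e-02]), 'joint_vel': array([ 0.00044337, -0.00120769, -0.00078802, -0.00103423,  0.00203863,
        0.00051503]), 'tau': array([ 1.89917249e-03, -5.32652020e+01, -3.53277612e+01,  7.10565923e-02,
        2.35790637e-02, -5.79589505e-05]), 'ee_pos': array([0.19406123, 0.5143932 , 0.20496432]), 'eef_rot': array([-3.14060500e+00, -8.68131196e-05,  2.78085197e+00]), 'force': array([ 0.28463179, -0.10252719,  0.14389489]), 'moment': array([-0.00864258, -0.02505597, -0.00399662]), 'grip_force': 0.0, 'grip_width': 0.09396936612641142}
```

View pics/scene0.png

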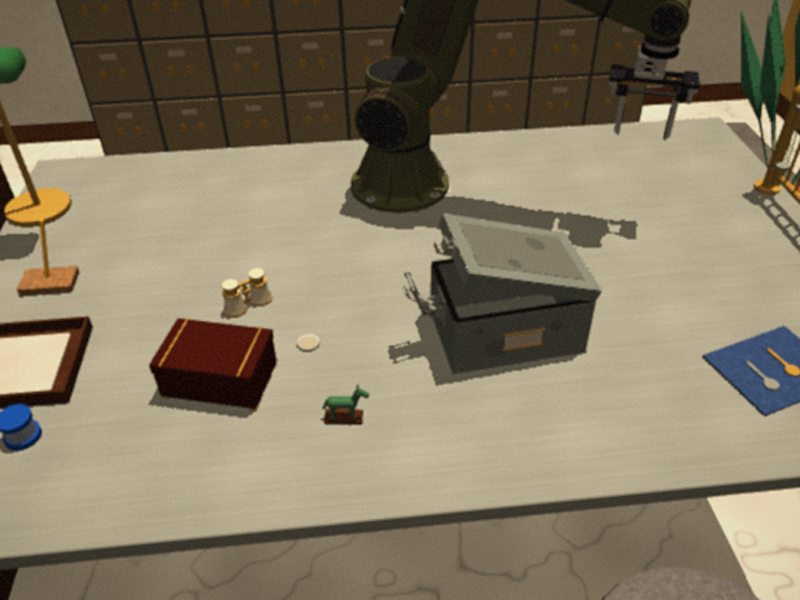

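View pics/top0.png

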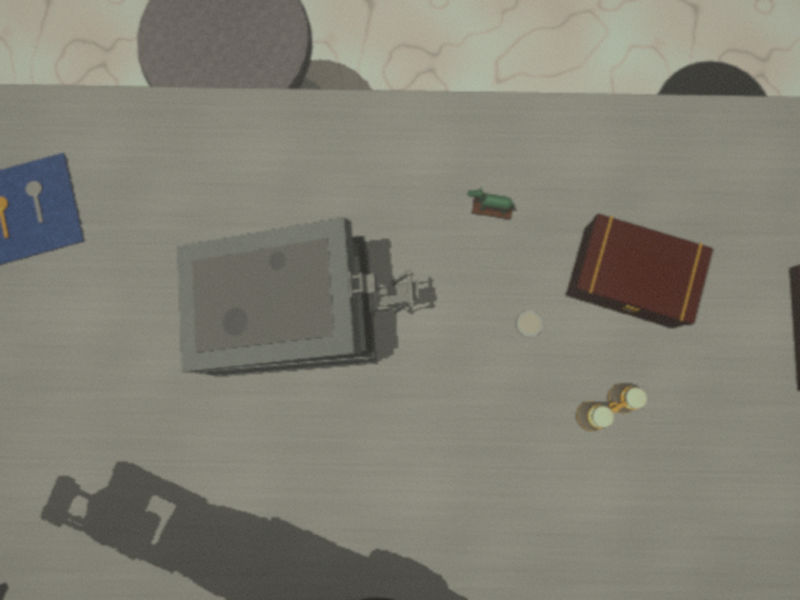

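The scene picture shows the box at (515,290) with its lid ajar and its back face towards that camera. The latch stands at (412,290). The top picture shows the box at (275,295) with its front facing image right (world -y), the keeper at (362,283) and the latch from (375,285) to (435,292). The other objects are well off to the right.

```bash
python3 - <<'E'
from h import *
ms=ctrl.camera_model("scene"); mt=ctrl.camera_model("top")
a=cv2.imread("scene0raw.png"); b=cv2.imread("top0raw.png")
A=cv2.resize(a[140:270,265:425],(800,650),interpolation=cv2.INTER_CUBIC)[:600]
B=cv2.resize(b[140:275,115:315],(800,540),interpolation=cv2.INTER_CUBIC)
cv2.imwrite("pics/c1.png",cv2.convertScaleAbs(A,alpha=1.6)); cv2.imwrite("pics/c2.png",cv2.convertScaleAbs(B,alpha=1.6))
f=.7
print("back bottom",onz(ms,452*f,367*f,0),onz(ms,587*f,350*f,0))
print("front rim corner",onz(mt,377*f,362*f,.125))
print("back lid corners",onz(mt,182*f,372*f,.15),onz(mt,178*f,247*f,.15))
E
```

```text
back bottom [6.45776233e-01 3.36185393e-02 1.11022302e-16] [0.63160359 0.29515683 0.        ]
front rim corner [0.4752495 0.0058162 0.125    ]
back lid corners [0.45483389 0.27627362 0.15      ] [0.63272282 0.29384356 0.15      ]
```

View pics/c2.png

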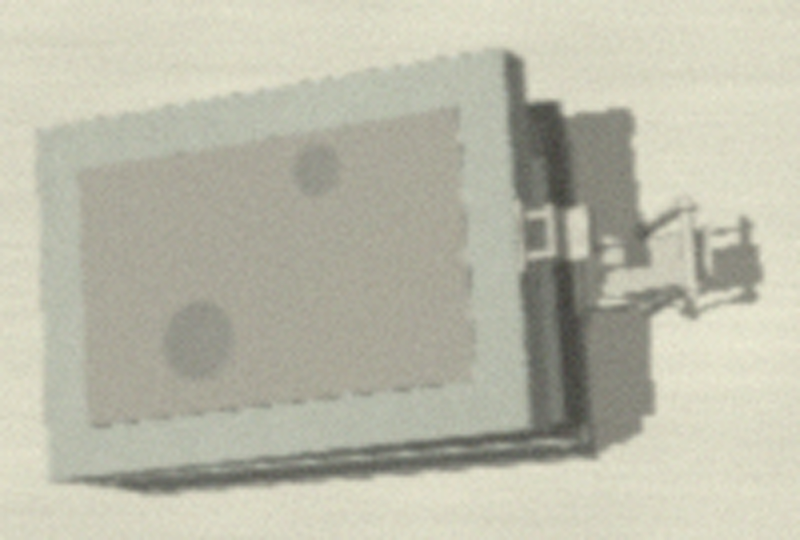

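View pics/c1.png

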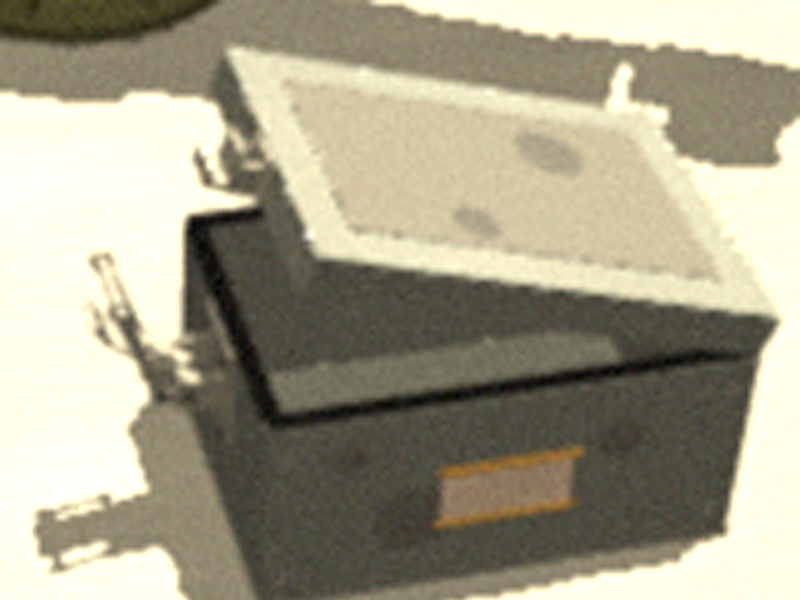

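The crops show the lid corners clearly. In c2 they are at (38,130), (50,480), (530,430) and (515,50). In c1 they are at (775,318), (650,115), (230,48) and (320,255). The lever and arms lean away at c1 (105,260)–(180,370).

```bash
python3 - <<'E'
from h import *
ms=ctrl.camera_model("scene"); mt=ctrl.camera_model("top")
S=lambda u,v:(265+u/5-.4,140+v/5-.4); T=lambda u,v:(115+u/4-.4,140+v/4-.4)
c=[]
for s,t in [((775,318),(38,130)),((650,115),(50,480)),((230,48),(530,430)),((320,255),(515,50))]:
    p,e=tri(ray(ms,*S(*s)),ray(mt,*T(*t))); c.append(p); print(p.round(4),round(e,4))
c=np.array(c); bm=(c[0]+c[1])/2; fm=(c[2]+c[3])/2
d=fm-bm; L=np.linalg.norm(d); print("len",L,"w",np.linalg.norm(c[0]-c[1]),np.linalg.norm(c[2]-c[3]))
th=np.arcsin(d[2]/L)-0.019; print("theta",th,"yaw",np.arctan2(-d[1],-d[0]),"yawside",[np.arctan2(*(c[i]-c[j])[1::-1]) for i,j in((1,2),(0,3))])
print("sidebottoms",onz(ms,*S(257,584),0),onz(ms,*S(725,532),0))
print("front bottom corners (top view)",onz(mt,*T(597,455),0),"rim front",onz(mt,*T(562,430),.125),onz(mt,*T(545,105),.125))
for n in("blade/pin far",):
    print(tri(ray(ms,*S(105,262)),ray(mt,*T(750,260))))
E
```

```text
[0.6341 0.2941 0.1506] 0.0012
[0.4565 0.2774 0.1509] 0.0015
[0.4802 0.035  0.2316] 0.004
[0.6587 0.049  0.2336] 0.0079
len 0.2583262959289151 w 0.17842856509751914 0.17905040826154053
theta 0.30338163082362396 yaw 1.6694903733168018 yawside [np.float64(1.6683091705199198), np.float64(1.6706582301348785)]
sidebottoms [0.64383227 0.03285021 0.        ] [0.63492773 0.290544   0.        ]
front bottom corners (top view) [0.48263562 0.01043962 0.        ] rim front [0.48777268 0.02413432 0.125     ] [0.65812499 0.0375416  0.125     ]
(array([ 0.57199489, -0.05428316,  0.17100562]), np.float64(0.02991577270155446))
```

Emit:
play_rows --pt "-0.0256 -0.015 -0.0058 0 0 0 1" --pt "-0.0256 -0.015 -0.0058 0 0 0 1" --pt "-0.0256 -0.015 -0.0058 0 0 0 1" --pt "-0.0256 -0.015 -0.0058 0 0 0 1" --pt "-0.0256 -0.015 -0.0058 0 0 0 1" --pt "-0.0256 -0.015 -0.0058 0 0 0 1" --pt "-0.0256 -0.015 -0.0058 0 0 0 1" --pt "-0.0256 -0.015 -0.0058 0 0 0 1" --pt "-0.0256 -0.015 -0.0058 0 0 0 1" --pt "-0.0256 -0.015 -0.0058 0 0 0 1" --pt "-0.0256 -0.015 -0.0058 0 0 0 1" --pt "-0.0256 -0.015 -0.0058 0 0 0 1" --pt "-0.0256 -0.015 -0.0058 0 0 0 1" --pt "-0.0256 -0.015 -0.0058 0 0 0 1" --pt "-0.0256 -0.015 -0.0058 0 0 0 1" --pt "-0.0256 -0.015 -0.0058 0 0 0 1" --pt "-0.0256 -0.015 -0.0058 0 0 0 1" --pt "-0.0256 -0.015 -0.0058 0 0 0 1" --pt "-0.0256 -0.015 -0.0058 0 0 0 1" --pt "-0.0256 -0.015 -0.0058 0 0 0 1" --force 10

```text
time_s: 1.77
ee_pos: [0.5679, 0.0518, 0.3214]
eef_rot: [-3.141, -0.001, 2.781]
force: [0.6, 0.2, 0.7]
grip_width: 0.0003
grip_force: 0.0
```

Emit:
play_rows --pt "0 0 0 0 0 7.1 1" --pt "0 0 0 0 0 7.1 1" --pt "0 0 0 0 0 7.1 1" --pt "0 0 0 0 0 7.1 1" --pt "0 0 0 0 0 7.1 1" --pt "0 0 0 0 0 7.1 1" --pt "0 0 0 0 0 7.1 1" --pt "0 0 0 0 0 7.1 1" --pt "0 0 0 0 0 7.0 1" --pt "0 0 0 0 0 0 1"

```text
time_s: 2.6
ee_pos: [0.5672, 0.0531, 0.3211]
eef_rot: [-3.141, -0.0, 1.661]
force: [0.1, 0.3, -0.0]
grip_width: 0.0003
grip_force: 0.0
```

```bash
cat > b.py <<'E'
from h import *
O=np.array([.559,.149,0]);YAW=1.669
def RB(): return R.from_euler("z",YAW).as_matrix()
def W(p): return O+RB()@np.array(p,float)   # box->world
def B(p): return RB().T@(np.array(p)-O)
def st():
    s=ctrl.get_obs(); print("t",s["time_s"],"world",s["ee_pos"].round(4),"box",B(s["ee_pos"]).round(4),"rot",s["eef_rot"].round(3),"Fbox",(RB().T@s["force"]).round(2),"w",round(s["grip_width"],4),"gf",round(s["grip_force"],1)); return s
E
python3 - <<'E'
from b import *
st(); im,m=cam("wrist"); cv2.imwrite("pics/w1.png",cv2.convertScaleAbs(cv2.resize(im,(800,600)),alpha=1.4)); cv2.imwrite("w1raw.png",im)
o,d=ray(m,280,210); print(o,d,m["fx"]); np.savez("w1.npz",**m)
E
```

```text
t 2.6 world [0.5672 0.0531 0.3211] box [-0.0962  0.0012  0.3211] rot [-3.141 -0.     1.661] Fbox [ 0.33 -0.11 -0.02] w 0.0003 gf 0.0
[0.55994732 0.13368027 0.49997865] [ 0.03959963 -0.28069272 -0.95898043] 300.1106452677973
```

View pics/w1.png

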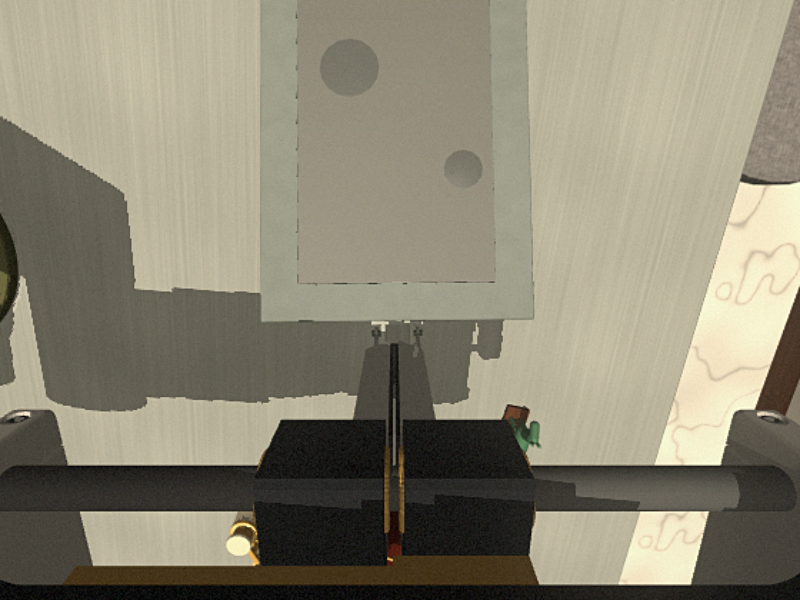

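The wrist view shows the lid's front edge from (262,321) to (533,320), with the keeper at (398,326) just beyond it. Next I check the box pose against these points.

```bash
python3 - <<'E'
from b import *
m=dict(np.load("w1.npz"))
for z in(.2316,.235):
    a=onz(m,262*.7,321*.7,z);b=onz(m,533*.7,320*.7,z); print(a,b,np.linalg.norm(a-b),B((a+b)/2),np.arctan2(*(a-b)[1::-1]))
print(proj(m,[W((x,y,z)) for x,y,z in((-.11,-.09,.2336),(-.11,.09,.2336))])/.7)
E
```

```text
[0.48139051 0.03236231 0.2316    ] [0.65994367 0.04941053 0.2316    ] 0.17936519801712314 [-0.10873659 -0.00101078  0.2316    ] -3.0464014265390333
[0.48238572 0.03364587 0.235     ] [0.65867685 0.05047811 0.235     ] 0.17709287991304146 [-0.10755336 -0.00099089  0.235     ] -3.0464014265390333
[[532.7662368  322.43330697]
 [259.30290393 324.21631934]]
```

Emit:
play_rows --pt "0 0 0.02 0 0 0 1" --pt "0 0 0.02 0 0 0 1" --pt "0 0 0.02 0 0 0 1" --pt "0 0 0.012 0 0 0 1" --pt "0 0 0.01 0 0 0 1" --pt "0 0 0.005 0 0 0 1" --pt "0 0 0.003 0 0 0 1" --pt "0 0 0.003 0 0 0 1" --pt "0 0 0 0 0 0 1"

```text
time_s: 3.4
ee_pos: [0.5675, 0.0531, 0.2287]
eef_rot: [3.141, 0.0, 1.668]
force: [0.8, -0.2, 1.1]
grip_width: 0.0009
grip_force: 0.3
```

Emit:
play_rows --pt "-0.001 0 0.003 0 0 0 1" --pt "-0.001 0 0.003 0 0 0 1" --pt "-0.001 0 0.003 0 0 0 1" --pt "-0.001 0 0.003 0 0 0 1" --pt "-0.001 0 0.003 0 0 0 1" --pt "-0.001 0 0.003 0 0 0 1" --pt "-0.001 0 0.003 0 0 0 1" --pt "-0.001 0 0.003 0 0 0 1" --pt "-0.001 0 0.003 0 0 0 1" --pt "-0.001 0 0.003 0 0 0 1" --pt "-0.001 0 0.003 0 0 0 1" --pt "-0.001 0 0.003 0 0 0 1" --pt "-0.001 0 0.003 0 0 0 1" --pt "-0.001 0 0.003 0 0 0 1"

```text
time_s: 4.57
ee_pos: [0.5685, 0.0392, 0.186]
eef_rot: [-3.141, -0.0, 1.667]
force: [-0.7, 1.9, 1.0]
grip_width: 0.0006
grip_force: 0.8
```

Emit:
play_rows --pt "-0.001 0 0.003 0 0 0 1" --pt "-0.001 0 0.003 0 0 0 1" --pt "-0.001 0 0.003 0 0 0 1" --pt "-0.001 0 0.003 0 0 0 1" --pt "0 0 0 0 0 0 1"

```text
time_s: 4.98
ee_pos: [0.5689, 0.0349, 0.1737]
eef_rot: [-3.141, 0.0, 1.667]
force: [-0.4, 0.2, -0.0]
grip_width: 0.0003
grip_force: 0.0
```

Emit:
play_rows --pt "0 0 0.003 0 0 0 1" --pt "0 0 0.003 0 0 0 1" --pt "0 0 0.003 0 0 0 1" --pt "0 0 0.001 0 0 0 1" --pt "0 0 0.001 0 0 0 1"

```text
time_s: 5.4
ee_pos: [0.569, 0.0352, 0.1632]
eef_rot: [-3.141, 0.0, 1.667]
force: [-0.1, -1.3, 1.4]
grip_width: 0.0008
grip_force: 0.8
```

```bash
sed -i 's/^O=.*/O=np.array([.560,.149,0]);YAW=1.667/' b.py; python3 - <<'E'
from b import *
st(); im,m=cam("wrist"); cv2.imwrite("pics/w2.png",cv2.convertScaleAbs(cv2.resize(im,(800,600)),alpha=1.4)); np.savez("w2.npz",**m)
im,m=cam("scene");cv2.imwrite("s2raw.png",im)
E
```

```text
t 5.4 world [0.569  0.0352 0.1632] box [-0.1142  0.002   0.1632] rot [-3.141  0.     1.667] Fbox [-1.24  0.18  1.37] w 0.0008 gf 0.8
```

View pics/w2.png

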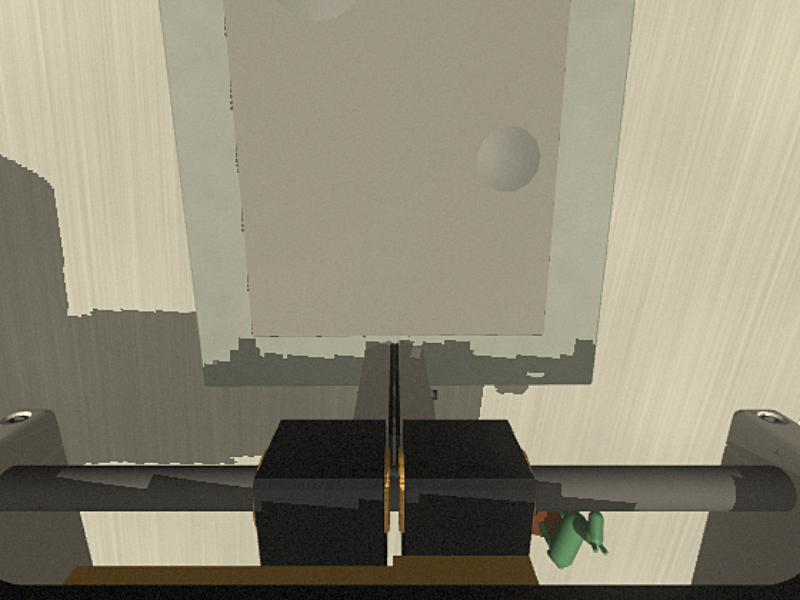

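The lid has followed the fingers down, with its front edge now at rows 383–385. I'll go on in small steps.

Emit:
play_rows --pt "0 0 0.001 0 0 0 1" --pt "0 0 0.001 0 0 0 1" --pt "0 0 0.001 0 0 0 1" --pt "0 0 0.001 0 0 0 1" --pt "0 0 0 0 0 0 1"

```text
time_s: 5.92
ee_pos: [0.569, 0.0353, 0.1592]
eef_rot: [-3.142, -0.0, 1.667]
force: [0.1, -0.8, 0.5]
grip_width: 0.0005
grip_force: 0.2
```

Emit:
play_rows --pt "0 0 0.0007 0 0 0 1" --pt "0 0 0 0 0 0 1"

```text
time_s: 6.08
ee_pos: [0.569, 0.0352, 0.1586]
eef_rot: [-3.142, 0.0, 1.667]
force: [0.5, -1.4, 1.2]
grip_width: 0.0005
grip_force: 0.4
```

Emit:
play_rows --pt "0 0 0.0005 0 0 0 1" --pt "0 0 0 0 0 0 1"

```text
time_s: 6.25
ee_pos: [0.569, 0.0352, 0.1582]
eef_rot: [3.142, 0.0, 1.667]
force: [0.4, -0.1, 1.5]
grip_width: 0.0
grip_force: 0.5
```

Emit:
play_rows --pt "0 0 0.0005 0 0 0 1" --pt "0 0 0 0 0 0 1"

```text
time_s: 6.42
ee_pos: [0.569, 0.0352, 0.1577]
eef_rot: [3.142, 0.0, 1.667]
force: [-0.9, -1.5, 0.9]
grip_width: 0.0006
grip_force: 0.8
```

Emit:
play_rows --pt "0 0 0.0005 0 0 0 1" --pt "0 0 0 0 0 0 1"

```text
time_s: 6.58
ee_pos: [0.5691, 0.0352, 0.1575]
eef_rot: [3.141, 0.0, 1.667]
force: [-1.2, -0.4, 4.0]
grip_width: 0.0003
grip_force: 2.0
```

Emit:
play_rows --pt "0 0 0.0003 0 0 0 1" --pt "0 0 0 0 0 0 1"

```text
time_s: 6.75
ee_pos: [0.5691, 0.0352, 0.1575]
eef_rot: [3.141, 0.0, 1.667]
force: [-2.3, -1.7, 6.4]
grip_width: 0.0007
grip_force: 3.2
```

The lid is on the seal: 6 N at z 0.1575, as the geometry predicts. I'll rise, open the fingers and look at the pin.

Emit:
play_rows --pt "0 0 -0.01 0 0 0 1" --pt "0 0 -0.035 0 0 0 -1" --pt "0 0 -0.035 0 0 0 -1" --pt "-0.015 0 -0.035 0 0 0 -1" --pt "-0.015 0 -0.025 0 0 0 -1" --pt "-0.01 0 -0.02 0 0 0 -1" --pt "0 0 0 0 0 0 -1" --pt "0 0 0 0 0 0 -1"

```text
time_s: 7.42
ee_pos: [0.573, -0.0047, 0.3176]
eef_rot: [3.14, -0.0, 1.667]
force: [-0.4, 0.9, -0.7]
grip_width: 0.0439
grip_force: 0.0
```

```bash
python3 - <<'E'
from b import *
st(); im,m=cam("wrist"); cv2.imwrite("w3raw.png",im); np.savez("w3.npz",**m)
t,mt=cam("top"); s,ms=cam("scene"); cv2.imwrite("t3raw.png",t); cv2.imwrite("s3raw.png",s)
C=cv2.resize(im[180:310,200:360],(800,650),interpolation=cv2.INTER_CUBIC)[:600]
cv2.imwrite("pics/w3.png",cv2.convertScaleAbs(C,alpha=1.5))
print("pivot px",proj(m,[W((-.152,0,.092)),W((-.152,0,.14)),W((-.152-.08,0,.14))]))
S=s[160:240,275:325];T=t[160:240,230:330]
print(T.shape)
cv2.imwrite("pics/ts3.png",cv2.convertScaleAbs(np.hstack([cv2.resize(T,(500,400),interpolation=cv2.INTER_CUBIC),cv2.resize(S,(250,400),interpolation=cv2.INTER_CUBIC)]),alpha=1.5))
E
```

```text
t 7.4167 world [ 0.573  -0.0047  0.3176] box [-0.1543  0.0018  0.3176] rot [ 3.14  -0.     1.667] Fbox [ 0.89  0.28 -0.75] w 0.0439 gf 0.0
pivot px [[276.7836479  181.37013956]
 [276.98477643 188.94360289]
 [276.8954678  249.72626001]]
(80, 100, 3)
```

View pics/w3.png

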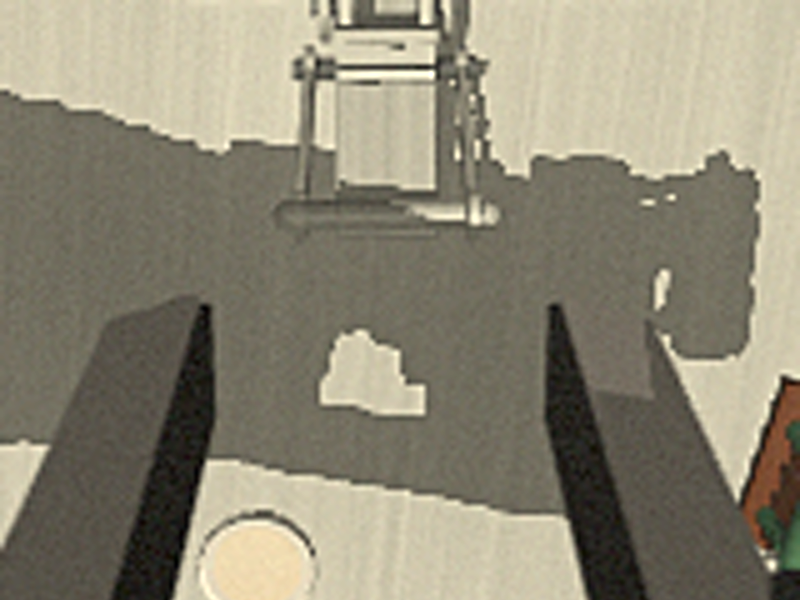

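View pics/ts3.png

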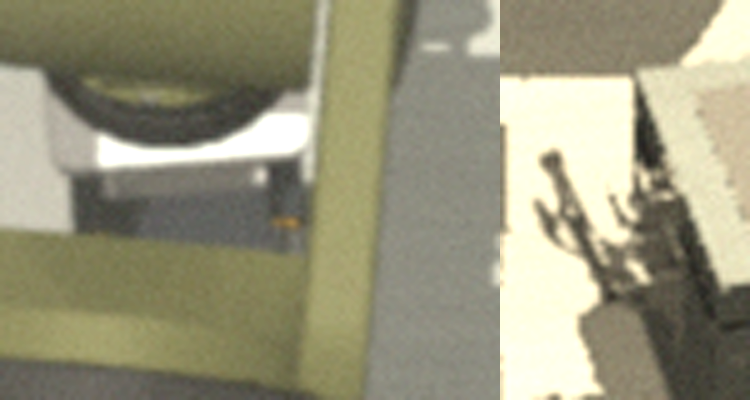

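The wrist crop shows the pin from (275,212) to (500,212), with the lever blade's tip above it at (385,190) and the fingers still opening. The scene crop shows a bright end at (548,158) and another at (540,215).

```bash
python3 - <<'E'
from b import *
m=dict(np.load("w3.npz")); ms=ctrl.camera_model("scene")
o,d=ray(m,277.1,222.0); ob=B(o); db=RB().T@d
for z in np.arange(.11,.18,.01):
    p=ob+db*(z-ob[2])/db[2]
    a=onz(m,254.6+.0,222,z); b=onz(m,299.6,222,z)
    print(p.round(4),"r",np.hypot(p[0]+.152,p[2]-.092).round(4),"len",np.linalg.norm(a-b).round(4), "scenecrop",((proj(ms,[W(p+[0,y,0]) for y in(-.025,0,.025)])-[275,160])*5+[500,0]).round(0).tolist())
# lever tip hypotheses
for th in (1.75,2,2.25):
    f=lambda r,out:(-.152-r*np.sin(th)-out*np.cos(th)*1,0,.092-r*np.cos(th)+out*-np.sin(th)*-1)
    t=f(.07,0); print(th,t,((proj(m,[W(t)])-[200,180])*5).round(0),((proj(ms,[W(t)])-[275,160])*5+[500,0]).round(0))
E
```

```text
[-0.2045 -0.0004  0.11  ] r 0.0555 len 0.0611 scenecrop [[536.0, 292.0], [526.0, 261.0], [517.0, 230.0]]
[-0.2011 -0.0003  0.12  ] r 0.0565 len 0.0596 scenecrop [[542.0, 276.0], [532.0, 245.0], [523.0, 215.0]]
[-0.1977 -0.0003  0.13  ] r 0.0594 len 0.058 scenecrop [[549.0, 260.0], [539.0, 229.0], [529.0, 199.0]]
[-0.1943 -0.0002  0.14  ] r 0.064 len 0.0564 scenecrop [[555.0, 245.0], [545.0, 213.0], [535.0, 183.0]]
[-1.909e-01 -1.000e-04  1.500e-01] r 0.0699 len 0.0548 scenecrop [[561.0, 228.0], [551.0, 197.0], [541.0, 167.0]]
[-1.875e-01 -1.000e-04  1.600e-01] r 0.0767 len 0.0532 scenecrop [[568.0, 212.0], [558.0, 181.0], [547.0, 151.0]]
[-0.1842 -0.      0.17  ] r 0.0844 len 0.0516 scenecrop [[574.0, 196.0], [564.0, 165.0], [554.0, 135.0]]
1.75 (np.float64(-0.2208790162811756), 0, np.float64(0.10447722389546445)) [[384. 259.]] [[496. 273.]]
2 (np.float64(-0.21565081987779772), 0, np.float64(0.12113027855829997)) [[384. 263.]] [[505. 247.]]
2.25 (np.float64(-0.20646512378215448), 0, np.float64(0.13597215359059173)) [[385. 250.]] [[522. 223.]]
```

Emit:
play_rows --pt "-0.012 0.002 0 0 0 0 -1" --pt "-0.012 0 0 0 0 0 -1" --pt "-0.012 0 0 0 0 0 -1" --pt "0 0 0.02 0 0 0 -1" --pt "0 0 0.025 0 0 0 -1" --pt "0 0 0.025 0 0 0 -1" --pt "0 0 0.02 0 0 0 -1" --pt "0 0 0.01 0 0 0 -1" --pt "0 0 0 0 0 0 -1"

```text
time_s: 8.32
ee_pos: [0.5776, -0.041, 0.2147]
eef_rot: [-3.138, -0.001, 1.667]
force: [-0.1, -0.9, -0.4]
grip_width: 0.0941
grip_force: 0.0
```

```bash
python3 - <<'E'
from b import *
st(); im,m=cam("wrist"); cv2.imwrite("w4raw.png",im); np.savez("w4.npz",**m)
C=cv2.resize(im[120:270,180:380],(800,600),interpolation=cv2.INTER_CUBIC)
cv2.imwrite("pics/w4.png",cv2.convertScaleAbs(C,alpha=1.5))
print((proj(m,[W((-.19,0,.153)),W((-.1943,0,.14)),W((-.152,0,.143))])-[180,120])*4)
E
```

```text
t 8.3167 world [ 0.5776 -0.041   0.2147] box [-0.1908  0.0007  0.2147] rot [-3.138e+00 -1.000e-03  1.667e+00] Fbox [-0.84  0.18 -0.45] w 0.0941 gf 0.0
[[387.05378177 401.14454073]
 [387.03021978 401.07409155]
 [387.26771745 214.5532655 ]]
```

View pics/w4.png

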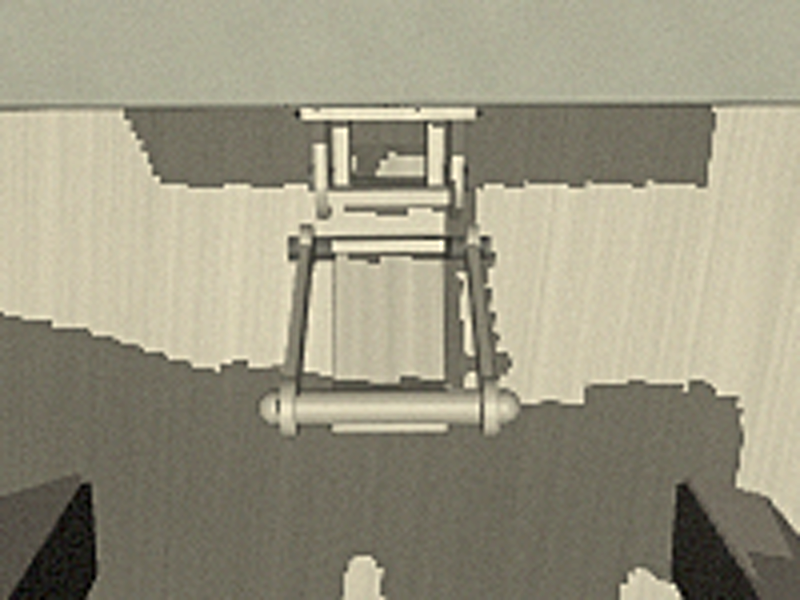

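The pin is clear in this crop, from (260,407) to (520,407). The lid's front edge is at row 105 and the keeper's parts lie between rows 113 and 210.

```bash
python3 - <<'E'
from b import *
m=dict(np.load("w4.npz")); m3=dict(np.load("w3.npz"))
px=lambda u,v:(180+u/4-.375,120+v/4-.375)
p,e=tri(ray(m,*px(389,407)),ray(m3,277.1,222.0)); print("pin",B(p),e)
for z in(.145,.15,.155,.16):
    a,b=onz(m,*px(260,407),z),onz(m,*px(520,407),z); print(z,B((a+b)/2).round(4),np.linalg.norm(a-b).round(4))
print("lid edge",B(onz(m,*px(388,105),.158)))
for r in(113,120,185,190,207,212,237,245,253): print(r,[B(onz(m,*px(388,r),z))[0].round(4) for z in(.158,.146,.092)])
im=cv2.imread("w4raw.png"); print(im[140:190,[270,276,282],1].mean(1).astype(int).tolist())
E
```

```text
pin [-0.21273753 -0.00035277  0.08697059] 0.000897831434749928
0.145 [-0.1937 -0.0003  0.145 ] 0.0568
0.15 [-0.192  -0.0003  0.15  ] 0.0556
0.155 [-0.1903 -0.0003  0.155 ] 0.0545
0.16 [-0.1886 -0.0003  0.16  ] 0.0533
lid edge [-0.12793293  0.00018047  0.158     ]
113 [np.float64(-0.1294), np.float64(-0.1304), np.float64(-0.1349)]
120 [np.float64(-0.1308), np.float64(-0.1318), np.float64(-0.1366)]
185 [np.float64(-0.1434), np.float64(-0.145), np.float64(-0.1527)]
190 [np.float64(-0.1443), np.float64(-0.1461), np.float64(-0.1539)]
207 [np.float64(-0.1477), np.float64(-0.1496), np.float64(-0.1582)]
212 [np.float64(-0.1487), np.float64(-0.1507), np.float64(-0.1595)]
237 [np.float64(-0.1537), np.float64(-0.1559), np.float64(-0.1659)]
245 [np.float64(-0.1553), np.float64(-0.1576), np.float64(-0.168)]
253 [np.float64(-0.1569), np.float64(-0.1593), np.float64(-0.17)]
[115, 118, 115, 115, 117, 107, 63, 152, 146, 152, 66, 74, 76, 77, 79, 76, 67, 69, 64, 88, 109, 107, 107, 114, 64, 57, 55, 89, 146, 140, 143, 100, 93, 121, 143, 140, 139, 141, 127, 40, 137, 150, 146, 57, 106, 131, 128, 126, 124, 124]
```

Emit:
play_rows --pt "0 0.001 0.02 0 0 0 -1" --pt "0 0 0.02 0 0 0 -1" --pt "0 0 0.015 0 0 0 -1" --pt "0 0 0.01 0 0 0 -1" --pt "0 0 0.008 0 0 0 -1" --pt "0 0 0.004 0 0 0 -1" --pt "0 0 0 0 0 0 -1"

```text
time_s: 8.95
ee_pos: [0.5795, -0.0402, 0.14]
eef_rot: [3.142, 0.0, 1.667]
force: [-0.4, -0.7, -0.3]
grip_width: 0.0941
grip_force: 0.0
```

Emit:
play_rows --pt "0 0 0 0 0 0 1" --pt "0 0 0 0 0 0 1" --pt "0 0 0 0 0 0 1" --pt "0 0 0 0 0 0 1" --pt "0 0 0 0 0 0 1" --pt "0 0 0 0 0 0 1" --force 25

```text
time_s: 9.45
ee_pos: [0.5794, -0.0401, 0.1401]
eef_rot: [3.141, 0.0, 1.667]
force: [0.6, -0.3, 0.6]
grip_width: 0.0576
grip_force: 0.0
```

```bash
python3 - <<'E'
from b import *
st()
E
```

```text
t 9.45 world [ 0.5794 -0.0401  0.1401] box [-0.1901 -0.0011  0.1401] rot [3.141 0.    1.667] Fbox [-0.38 -0.53  0.58] w 0.0576 gf 0.0
```

Emit:
play_rows --pt "0 0 0 0 0 0 1" --pt "0 0 0 0 0 0 1" --pt "0 0 0 0 0 0 1" --pt "0 0 0 0 0 0 1"

```text
time_s: 9.78
ee_pos: [0.5789, -0.0403, 0.14]
eef_rot: [-3.141, 0.0, 1.667]
force: [-5.3, -2.6, 3.2]
grip_width: 0.0515
grip_force: 25.0
```

```bash
python3 - <<'E'
from b import *
st()
im,m=cam("wrist"); cv2.imwrite("w5raw.png",im); np.savez("w5.npz",**m)
print((proj(m,[W((-.190,0,z)) for z in(.15,.155,.16,.165)])))
E
```

```text
t 9.7833 world [ 0.5789 -0.0403  0.14  ] box [-0.1903 -0.0007  0.14  ] rot [-3.141  0.     1.667] Fbox [-2.11  5.5   3.18] w 0.0515 gf 25.0
[[274.57743573 257.91075418]
 [274.54116834 261.5543739 ]
 [274.50291104 265.39791044]
 [274.46249545 269.45828135]]
```

```bash
python3 - <<'E'
from b import *
im=cv2.imread("w5raw.png").astype(int); m=dict(np.load("w5.npz")); m4=dict(np.load("w4.npz"))
i4=cv2.imread("w4raw.png").astype(int)
print("w5",[(r,int(im[r,255:295,1].mean())) for r in range(236,286)])
print("w4",[(r,int(i4[r,262:290,1].mean())) for r in range(210,232)])
E
```

```text
w5 [(236, 132), (237, 132), (238, 132), (239, 132), (240, 133), (241, 134), (242, 122), (243, 105), (244, 89), (245, 72), (246, 74), (247, 75), (248, 75), (249, 69), (250, 66), (251, 67), (252, 66), (253, 65), (254, 66), (255, 66), (256, 68), (257, 52), (258, 53), (259, 61), (260, 66), (261, 69), (262, 73), (263, 79), (264, 87), (265, 82), (266, 77), (267, 75), (268, 71), (269, 69), (270, 80), (271, 80), (272, 79), (273, 80), (274, 79), (275, 78), (276, 78), (277, 82), (278, 82), (279, 81), (280, 86), (281, 85), (282, 85), (283, 85), (284, 85), (285, 86)]
w4 [(210, 123), (211, 124), (212, 124), (213, 127), (214, 116), (215, 74), (216, 58), (217, 50), (218, 92), (219, 110), (220, 120), (221, 142), (222, 143), (223, 126), (224, 114), (225, 94), (226, 137), (227, 125), (228, 69), (229, 72), (230, 73), (231, 73)]
```

The pin is pinched at about box (-0.190, 0, 0.157), 17 mm above the TCP. I'll lead it in towards the keeper just above the lip, which visually puts the plate face near x = -0.1495.

Emit:
play_rows --pt "0.002 0 0 0 0 0 1" --pt "0.003 0 0 0 0 0 1" --pt "0.003 0 0.0005 0 0 0 1" --pt "0.003 0 0.0005 0 0 0 1" --pt "0.003 0 0.0005 0 0 0 1" --pt "0.003 0 0.0005 0 0 0 1" --pt "0 0 0 0 0 0 1"

```text
time_s: 10.42
ee_pos: [0.5772, -0.023, 0.1378]
eef_rot: [-3.14, 0.0, 1.667]
force: [-5.0, -0.6, 1.9]
grip_width: 0.0517
grip_force: 25.0
```

```bash
python3 - <<'E'
from b import *
st()
E
```

```text
t 10.4167 world [ 0.5772 -0.023   0.1378] box [-0.1728 -0.0006  0.1378] rot [-3.14   0.     1.667] Fbox [-0.13  5.08  1.94] w 0.0517 gf 25.0
```

Emit:
play_rows --pt "0.003 0 0.0005 0 0 0 1" --pt "0.003 0 0.0005 0 0 0 1" --pt "0.003 0 0 0 0 0 1" --pt "0.002 0 0 0 0 0 1" --pt "0.001 0 0 0 0 0 1" --pt "0 0 0 0 0 0 1"

```text
time_s: 10.92
ee_pos: [0.5759, -0.0112, 0.1364]
eef_rot: [-3.14, -0.0, 1.667]
force: [-5.5, -1.7, -2.5]
grip_width: 0.051
grip_force: 25.0
```

```bash
python3 - <<'E'
from b import *
st()
E
```

```text
t 10.9167 world [ 0.5759 -0.0112  0.1364] box [-0.161  -0.0005  0.1364] rot [-3.14  -0.     1.667] Fbox [-1.19  5.61 -2.51] w 0.051 gf 25.0
```

Emit:
play_rows --pt "0.001 -0.0005 0 0 0 0 1" --pt "0.001 0 0 0 0 0 1" --pt "0.001 0 0 0 0 0 1" --pt "0 0 0 0 0 0 1"

```text
time_s: 11.25
ee_pos: [0.5755, -0.0082, 0.1367]
eef_rot: [-3.141, -0.0, 1.667]
force: [-3.3, -3.2, -4.2]
grip_width: 0.0515
grip_force: 25.0
```

Emit:
play_rows --pt "0.0005 0 0 0 0 0 1" --pt "0.0005 0 0 0 0 0 1" --pt "0 0 0 0 0 0 1"

```text
time_s: 11.5
ee_pos: [0.5755, -0.0073, 0.1369]
eef_rot: [-3.141, -0.0, 1.667]
force: [-4.7, -1.2, -4.6]
grip_width: 0.0515
grip_force: 25.0
```

Emit:
play_rows --pt "0.0005 0 0 0 0 0 1" --pt "0.0005 0 0 0 0 0 1" --pt "0 0 0 0 0 0 1"

```text
time_s: 11.75
ee_pos: [0.5754, -0.0063, 0.1369]
eef_rot: [-3.141, -0.0, 1.667]
force: [-5.4, -2.7, -3.7]
grip_width: 0.0518
grip_force: 25.0
```

Emit:
play_rows --pt "0.0005 0 0 0 0 0 1" --pt "0.0005 0 0 0 0 0 1" --pt "0 0 0 0 0 0 1"

```text
time_s: 12.0
ee_pos: [0.5754, -0.0053, 0.137]
eef_rot: [-3.141, 0.0, 1.667]
force: [-4.2, -1.3, -2.8]
grip_width: 0.0517
grip_force: 25.0
```

Emit:
play_rows --pt "0.0005 0 0 0 0 0 1" --pt "0 0 0 0 0 0 1"

```text
time_s: 12.17
ee_pos: [0.5753, -0.0048, 0.137]
eef_rot: [-3.141, -0.0, 1.667]
force: [-4.7, -2.2, -2.6]
grip_width: 0.0512
grip_force: 25.0
```

Emit:
play_rows --pt "0.0005 0 0 0 0 0 1" --pt "0 0 0 0 0 0 1"

```text
time_s: 12.33
ee_pos: [0.5752, -0.0043, 0.1369]
eef_rot: [-3.141, -0.0, 1.667]
force: [-4.7, -2.1, -3.6]
grip_width: 0.0515
grip_force: 25.0
```

Emit:
play_rows --pt "0.0005 0 0 0 0 0 1" --pt "0 0 0 0 0 0 1"

```text
time_s: 12.5
ee_pos: [0.5751, -0.0038, 0.1369]
eef_rot: [-3.141, -0.0, 1.667]
force: [-4.7, -2.2, -3.0]
grip_width: 0.0512
grip_force: 25.0
```

Emit:
play_rows --pt "0.0005 0 0 0 0 0 1" --pt "0 0 0 0 0 0 1"

```text
time_s: 12.67
ee_pos: [0.5752, -0.0033, 0.1369]
eef_rot: [-3.141, 0.0, 1.667]
force: [-4.7, -1.8, -2.8]
grip_width: 0.0515
grip_force: 25.0
```

Emit:
play_rows --pt "0.0005 0 0 0 0 0 1" --pt "0 0 0 0 0 0 1"

```text
time_s: 12.83
ee_pos: [0.5751, -0.0028, 0.1369]
eef_rot: [-3.141, 0.0, 1.667]
force: [-5.5, -1.5, -3.8]
grip_width: 0.0512
grip_force: 25.0
```

Emit:
play_rows --pt "0.0005 0 0 0 0 0 1" --pt "0 0 0 0 0 0 1"

```text
time_s: 13.0
ee_pos: [0.575, -0.0023, 0.137]
eef_rot: [-3.141, -0.0, 1.667]
force: [-4.0, -2.8, -1.9]
grip_width: 0.0515
grip_force: 25.0
```

Emit:
play_rows --pt "0.0005 0 0 0 0 0 1" --pt "0 0 0 0 0 0 1"

```text
time_s: 13.17
ee_pos: [0.5749, -0.0018, 0.1369]
eef_rot: [-3.141, -0.0, 1.667]
force: [-5.2, -2.5, -3.4]
grip_width: 0.0517
grip_force: 25.0
```

Emit:
play_rows --pt "0.0005 0 0 0 0 0 1" --pt "0 0 0 0 0 0 1"

```text
time_s: 13.33
ee_pos: [0.575, -0.0013, 0.137]
eef_rot: [-3.141, 0.0, 1.667]
force: [-5.8, -2.3, -3.1]
grip_width: 0.0513
grip_force: 25.0
```

Emit:
play_rows --pt "0.0005 0 0 0 0 0 1" --pt "0 0 0 0 0 0 1"

```text
time_s: 13.5
ee_pos: [0.575, -0.0008, 0.1369]
eef_rot: [-3.141, 0.0, 1.667]
force: [-4.2, -2.7, -4.1]
grip_width: 0.0517
grip_force: 25.0
```

Emit:
play_rows --pt "0.0005 0 0 0 0 0 1" --pt "0 0 0 0 0 0 1"

```text
time_s: 13.67
ee_pos: [0.5749, -0.0004, 0.137]
eef_rot: [-3.141, 0.0, 1.667]
force: [-4.5, -1.9, -3.4]
grip_width: 0.0513
grip_force: 25.0
```

Emit:
play_rows --pt "0.0005 0 0 0 0 0 1" --pt "0 0 0 0 0 0 1"

```text
time_s: 13.83
ee_pos: [0.5748, 0.0, 0.137]
eef_rot: [-3.141, 0.0, 1.667]
force: [-4.2, -2.4, -2.9]
grip_width: 0.0511
grip_force: 25.0
```

Emit:
play_rows --pt "0.0005 0 0 0 0 0 1" --pt "0 0 0 0 0 0 1"

```text
time_s: 14.0
ee_pos: [0.5748, 0.0001, 0.137]
eef_rot: [-3.141, 0.001, 1.667]
force: [-5.1, -5.9, -2.3]
grip_width: 0.0516
grip_force: 25.0
```

Contact with the plate: the TCP stalled and the force rose by about 3.5 N. I'll ease off slightly and slide down.

Emit:
play_rows --pt "-0.0008 0 0 0 0 0 1" --pt "0 0 0.001 0 0 0 1" --pt "0 0 0.001 0 0 0 1" --pt "0 0 0.001 0 0 0 1" --pt "0 0 0 0 0 0 1"

```text
time_s: 14.42
ee_pos: [0.5749, -0.0001, 0.1344]
eef_rot: [-3.142, -0.0, 1.667]
force: [-6.4, -2.0, 0.5]
grip_width: 0.0514
grip_force: 25.0
```

Emit:
play_rows --pt "0 0 0.001 0 0 0 1" --pt "0 0 0.001 0 0 0 1" --pt "0 0 0.001 0 0 0 1" --pt "0 0 0 0 0 0 1"

```text
time_s: 14.75
ee_pos: [0.5748, -0.0001, 0.1314]
eef_rot: [-3.142, -0.0, 1.667]
force: [-6.8, -1.1, 1.1]
grip_width: 0.0512
grip_force: 25.0
```

Emit:
play_rows --pt "0 0 0.001 0 0 0 1" --pt "0 0 0.001 0 0 0 1" --pt "0 0 0 0 0 0 1"

```text
time_s: 15.0
ee_pos: [0.5749, -0.0001, 0.1295]
eef_rot: [-3.142, -0.0, 1.667]
force: [-6.8, -1.8, 1.5]
grip_width: 0.0519
grip_force: 25.0
```

```bash
python3 - <<'E'
from b import *
st()
E
```

```text
t 15.0 world [ 5.749e-01 -1.000e-04  1.295e-01] box [-0.1498 -0.0005  0.1295] rot [-3.142 -0.     1.667] Fbox [-1.12  6.93  1.54] w 0.0519 gf 25.0
```

Emit:
play_rows --pt "0 0 0.001 0 0 0 1" --pt "0 0 0.001 0 0 0 1" --pt "0 0 0 0 0 0 1"

```text
time_s: 15.25
ee_pos: [0.5749, -0.0002, 0.1275]
eef_rot: [3.142, -0.0, 1.667]
force: [-8.1, -2.6, 2.0]
grip_width: 0.0514
grip_force: 25.0
```

Emit:
play_rows --pt "0 0 0.0007 0 0 0 1" --pt "0 0 0 0 0 0 1"

```text
time_s: 15.42
ee_pos: [0.5749, -0.0001, 0.1268]
eef_rot: [3.142, 0.0, 1.667]
force: [-7.5, -1.9, 2.4]
grip_width: 0.0515
grip_force: 25.0
```

Emit:
play_rows --pt "0 0 0.0007 0 0 0 1" --pt "0 0 0 0 0 0 1"

```text
time_s: 15.58
ee_pos: [0.5749, -0.0002, 0.1262]
eef_rot: [3.142, -0.0, 1.667]
force: [-6.9, -1.5, 3.9]
grip_width: 0.0514
grip_force: 25.0
```

Emit:
play_rows --pt "0 0 0.0007 0 0 0 1" --pt "0 0 0 0 0 0 1"

```text
time_s: 15.75
ee_pos: [0.5749, -0.0002, 0.1255]
eef_rot: [3.141, 0.0, 1.667]
force: [-7.5, -3.2, 2.7]
grip_width: 0.0511
grip_force: 25.0
```

Emit:
play_rows --pt "0 0 0.0007 0 0 0 1" --pt "0 0 0 0 0 0 1"

```text
time_s: 15.92
ee_pos: [0.5749, -0.0002, 0.1248]
eef_rot: [3.142, 0.0, 1.667]
force: [-8.0, -3.4, 2.7]
grip_width: 0.0516
grip_force: 25.0
```

Emit:
play_rows --pt "0 0 0.0007 0 0 0 1" --pt "0 0 0 0 0 0 1"

```text
time_s: 16.08
ee_pos: [0.5749, -0.0002, 0.1241]
eef_rot: [3.141, 0.0, 1.667]
force: [-8.3, -3.1, 3.4]
grip_width: 0.0516
grip_force: 25.0
```

Emit:
play_rows --pt "0 0 0.0007 0 0 0 1" --pt "0 0 0 0 0 0 1"

```text
time_s: 16.25
ee_pos: [0.5749, -0.0002, 0.1235]
eef_rot: [3.141, 0.0, 1.667]
force: [-7.8, -2.3, 3.2]
grip_width: 0.0512
grip_force: 25.0
```

Emit:
play_rows --pt "0 0 0.0005 0 0 0 1" --pt "0 0 0 0 0 0 1"

```text
time_s: 16.42
ee_pos: [0.575, -0.0002, 0.1233]
eef_rot: [3.141, 0.0, 1.667]
force: [-9.4, -2.2, 7.2]
grip_width: 0.0515
grip_force: 25.0
```

Emit:
play_rows --pt "-0.0008 0 -0.0003 0 0 0 1" --pt "-0.0007 0 0 0 0 0 1" --pt "0 0 0 0 0 0 1"

```text
time_s: 16.67
ee_pos: [0.575, -0.0014, 0.1235]
eef_rot: [3.141, -0.0, 1.667]
force: [-8.5, -0.2, 5.3]
grip_width: 0.0513
grip_force: 25.0
```

Emit:
play_rows --pt "-0.0006 0 0 0 0 0 1" --pt "0 0 0 0 0 0 1"

```text
time_s: 16.83
ee_pos: [0.5751, -0.0019, 0.1235]
eef_rot: [3.141, -0.001, 1.667]
force: [-8.7, 0.4, 6.1]
grip_width: 0.0514
grip_force: 25.0
```

Emit:
play_rows --pt "-0.0005 0 0 0 0 0 1" --pt "0 0 0 0 0 0 1"

```text
time_s: 17.0
ee_pos: [0.5751, -0.0024, 0.1234]
eef_rot: [3.141, -0.001, 1.667]
force: [-8.1, 1.2, 6.4]
grip_width: 0.0519
grip_force: 25.0
```

Emit:
play_rows --pt "-0.0005 0 0 0 0 0 1" --pt "0 0 0 0 0 0 1"

```text
time_s: 17.17
ee_pos: [0.5751, -0.0025, 0.1234]
eef_rot: [3.141, -0.001, 1.667]
force: [-9.3, 3.3, 5.3]
grip_width: 0.0514
grip_force: 25.0
```

Emit:
play_rows --pt "-0.0005 0 0 0 0 0 1" --pt "0 0 0 0 0 0 1"

```text
time_s: 17.33
ee_pos: [0.5752, -0.0025, 0.1234]
eef_rot: [3.141, -0.002, 1.667]
force: [-9.4, 5.6, 6.3]
grip_width: 0.0514
grip_force: 25.0
```

The lip resists too, with about 2.3 mm of play, so the pin is seated in the trough. I'll relieve the load, open and rise.

Emit:
play_rows --pt "0.0014 0 0 0 0 0 1" --pt "0 0 0 0 0 0 -1" --pt "0 0 0 0 0 0 -1" --pt "0 0 0 0 0 0 -1" --pt "0 0 0 0 0 0 -1" --pt "0 0 0 0 0 0 -1" --pt "0 0 0 0 0 0 -1" --pt "0 0 0 0 0 0 -1"

```text
time_s: 18.0
ee_pos: [0.5753, -0.0024, 0.1226]
eef_rot: [3.141, -0.0, 1.667]
force: [0.1, 0.2, -0.6]
grip_width: 0.093
grip_force: 0.0
```

Emit:
play_rows --pt "0 0 -0.01 0 0 0 -1" --pt "0 0 -0.02 0 0 0 -1" --pt "0 0 -0.03 0 0 0 -1" --pt "0 0 -0.03 0 0 0 -1" --pt "-0.018 0 0 0 0 0 -1" --pt "-0.018 0 0 0 0 0 -1" --pt "0 0 0 0 0 0 -1"

```text
time_s: 18.58
ee_pos: [0.5789, -0.0404, 0.2137]
eef_rot: [3.14, 0.001, 1.666]
force: [-0.2, -0.2, 0.6]
grip_width: 0.094
grip_force: 0.0
```

```bash
python3 - <<'E'
from b import *
st(); im,m=cam("wrist"); cv2.imwrite("w6raw.png",im); np.savez("w6.npz",**m)
C=cv2.resize(im[120:270,180:380],(800,600),interpolation=cv2.INTER_CUBIC)
cv2.imwrite("pics/w6.png",cv2.convertScaleAbs(C,alpha=1.5))
print((proj(m,[W((-.150,0,.143)),W((-.2,0,.075)),W((-.214,0,.06)),W((-.13,0,.158))])-[180,120])*4)
E
```

```text
t 18.5833 world [ 0.5789 -0.0404  0.2137] box [-0.1903 -0.0006  0.2137] rot [3.140e+00 1.000e-03 1.666e+00] Fbox [-0.15  0.19  0.6 ] w 0.094 gf 0.0
[[379.12300261 207.81575062]
 [379.743122   348.41613809]
 [379.85637836 380.58690825]
 [378.85351074 117.13350735]]
```

View pics/w6.png

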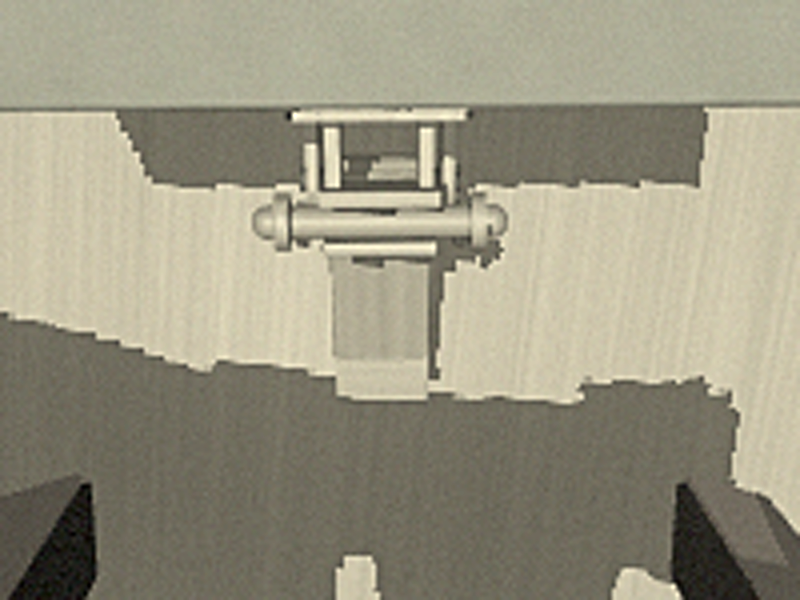

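The picture shows the pin from (252,222) to (508,222), lying between the keeper's back plate (row 197) and its lip (row 247). The blade is slack, running down to its tip at row 398. Next I close the fingers and tilt the tool 45° towards the box for the press.

Emit:
play_rows --pt "0 0 0 0 6 0 1" --pt "0 0 0 0 6.5 0 1" --pt "0 0 0 0 6.5 0 1" --pt "0 0 0 0 6.5 0 1" --pt "0 0 0 0 6.5 0 1" --pt "0 0 0 0 6.5 0 1" --pt "0 0 0 0 6.5 0 1" --pt "0 0 0 0 0 0 1" --pt "0 0 0 0 0 0 1" --force 20

```text
time_s: 19.38
ee_pos: [0.5785, -0.0384, 0.2117]
eef_rot: [-3.138, -0.784, 1.664]
force: [0.8, 0.8, 0.2]
grip_width: 0.0374
grip_force: 0.0
```

```bash
python3 - <<'E'
from b import *
s=st(); print(s["qpos"].round(3)); print((RB().T@R.from_euler("xyz",s["eef_rot"]).as_matrix()).round(3))
E
```

```text
t 19.3833 world [ 0.5785 -0.0384  0.2117] box [-0.1883 -0.0004  0.2117] rot [-3.138 -0.784  1.664] Fbox [ 0.68 -0.83  0.15] w 0.0374 gf 0.0
[-0.423  0.56   1.325  0.665  1.686 -0.588]
[[ 0.708 -0.     0.706]
 [-0.002 -1.     0.001]
 [ 0.706 -0.002 -0.708]]
```

Emit:
play_rows --pt "-0.011 0 0.009 0 0 0 1" --pt "-0.011 0 0.009 0 0 0 1" --pt "-0.011 0 0.009 0 0 0 1" --pt "-0.011 0 0.009 0 0 0 1" --pt "-0.011 0 0.009 0 0 0 1" --pt "-0.011 0 0.009 0 0 0 1" --pt "-0.011 0 0.009 0 0 0 1" --pt "-0.011 0 0.009 0 0 0 1" --pt "0 0 0 0 0 0 1"

```text
time_s: 20.13
ee_pos: [0.5787, -0.0494, 0.0961]
eef_rot: [-3.136, -0.787, 1.663]
force: [0.2, 0.2, -1.2]
grip_width: 0.0002
grip_force: 0.0
```

Emit:
play_rows --pt "-0.0015 0 0.0015 0 0 0 1" --pt "-0.0015 0 0.0015 0 0 0 1" --pt "-0.0015 0 0.0015 0 0 0 1" --pt "-0.0015 0 0.0015 0 0 0 1" --pt "-0.0015 0 0.0015 0 0 0 1" --pt "0 0 0 0 0 0 1"

```text
time_s: 20.63
ee_pos: [0.5797, -0.0494, 0.0886]
eef_rot: [-3.141, -0.785, 1.667]
force: [-0.3, -0.8, 0.0]
grip_width: 0.0005
grip_force: 0.0
```

```bash
python3 - <<'E'
from b import *
s=st()
E
```

```text
t 20.6333 world [ 0.5797 -0.0494  0.0886] box [-0.1994 -0.0005  0.0886] rot [-3.141 -0.785  1.667] Fbox [-0.81  0.37  0.04] w 0.0005 gf 0.0
```

Emit:
play_rows --pt "-0.0018 0 0.0022 0 0 0 1" --pt "-0.0018 0 0.0022 0 0 0 1" --pt "-0.0018 0 0.0022 0 0 0 1" --pt "-0.0018 0 0.0022 0 0 0 1"

```text
time_s: 20.97
ee_pos: [0.5796, -0.0482, 0.0772]
eef_rot: [-3.141, -0.785, 1.667]
force: [-0.5, -0.6, 0.2]
grip_width: 0.0005
grip_force: 0.4
```

Emit:
play_rows --pt "-0.0018 0 0.0022 0 0 0 1" --pt "-0.0018 0 0.0022 0 0 0 1" --pt "-0.0018 0 0.0022 0 0 0 1" --pt "-0.0018 0 0.0022 0 0 0 1"

```text
time_s: 21.3
ee_pos: [0.5797, -0.0468, 0.0666]
eef_rot: [3.141, -0.786, 1.668]
force: [-0.9, 3.2, 7.4]
grip_width: 0.0004
grip_force: 3.1
```

Emit:
play_rows --pt "-0.0007 0 0.0023 0 0 0 1" --pt "-0.0007 0 0.0023 0 0 0 1" --pt "-0.0007 0 0.0023 0 0 0 1"

```text
time_s: 21.55
ee_pos: [0.5795, -0.0435, 0.0605]
eef_rot: [3.14, -0.786, 1.669]
force: [-0.8, 2.6, 8.8]
grip_width: -0.0001
grip_force: 3.7
```

Emit:
play_rows --pt "-0.0007 0 0.0023 0 0 0 1" --pt "-0.0007 0 0.0023 0 0 0 1" --pt "-0.0007 0 0.0023 0 0 0 1"

```text
time_s: 21.8
ee_pos: [0.5793, -0.0403, 0.0543]
eef_rot: [3.14, -0.786, 1.669]
force: [-0.2, -1.3, 8.6]
grip_width: 0.0004
grip_force: 3.7
```

```bash
python3 - <<'E'
from b import *
s=st()
E
```

```text
t 21.8 world [ 0.5793 -0.0403  0.0543] box [-0.1903 -0.001   0.0543] rot [ 3.14  -0.786  1.669] Fbox [-1.23  0.33  8.61] w 0.0004 gf 3.7
```

Emit:
play_rows --pt "-0.0002 0 0.0023 0 0 0 1" --pt "-0.0002 0 0.0023 0 0 0 1" --pt "-0.0002 0 0.0023 0 0 0 1"

```text
time_s: 22.05
ee_pos: [0.5789, -0.0364, 0.0488]
eef_rot: [3.139, -0.785, 1.668]
force: [-0.5, -2.0, 7.7]
grip_width: 0.0006
grip_force: 3.4
```

Emit:
play_rows --pt "-0.0002 0 0.0023 0 0 0 1" --pt "-0.0002 0 0.0023 0 0 0 1" --pt "-0.0002 0 0.0023 0 0 0 1"

```text
time_s: 22.3
ee_pos: [0.5785, -0.032, 0.0433]
eef_rot: [3.14, -0.785, 1.668]
force: [-0.1, -3.0, 5.4]
grip_width: 0.0004
grip_force: 2.6
```

Emit:
play_rows --pt "0.0006 0 0.002 0 0 0 1" --pt "0.0006 0 0.002 0 0 0 1" --pt "0.0006 0 0.002 0 0 0 1"

```text
time_s: 22.55
ee_pos: [0.5777, -0.0263, 0.0399]
eef_rot: [3.141, -0.785, 1.667]
force: [1.1, -3.0, 3.2]
grip_width: 0.0004
grip_force: 1.7
```

```bash
python3 - <<'E'
from b import *
s=st()
E
```

```text
t 22.55 world [ 0.5777 -0.0263  0.0399] box [-0.1762 -0.0008  0.0399] rot [ 3.141 -0.785  1.667] Fbox [-3.1  -0.83  3.19] w 0.0004 gf 1.7
```

Emit:
play_rows --pt "0.001 0 0.0018 0 0 0 1" --pt "0.001 0 0.0018 0 0 0 1" --pt "0 0 0 0 0 0 1"

```text
time_s: 22.8
ee_pos: [0.5769, -0.0217, 0.0384]
eef_rot: [-3.141, -0.785, 1.667]
force: [1.4, -0.5, -0.3]
grip_width: 0.0005
grip_force: 0.6
```

Emit:
play_rows --pt "0.001 0 0.0016 0 0 0 1" --pt "0.001 0 0.0016 0 0 0 1" --pt "0 0 0 0 0 0 1"

```text
time_s: 23.05
ee_pos: [0.5764, -0.018, 0.0376]
eef_rot: [-3.141, -0.786, 1.667]
force: [0.3, -0.7, -0.7]
grip_width: 0.0007
grip_force: 0.2
```

Emit:
play_rows --pt "0.0007 0 0.0009 0 0 0 1" --pt "0.0007 0 0.0009 0 0 0 1" --pt "0 0 0 0 0 0 1"

```text
time_s: 23.3
ee_pos: [0.5764, -0.0159, 0.0376]
eef_rot: [-3.141, -0.786, 1.667]
force: [-0.5, -0.3, -0.3]
grip_width: 0.0007
grip_force: 0.0
```

```bash
python3 - <<'E'
from b import *
s=st()
E
```

```text
t 23.3 world [ 0.5764 -0.0159  0.0376] box [-0.1657 -0.0005  0.0376] rot [-3.141 -0.786  1.667] Fbox [-0.29  0.54 -0.29] w 0.0007 gf 0.0
```

The lever has pulled away past dead centre. I'll follow it in to confirm that it sits on its stop.

Emit:
play_rows --pt "0.0006 0 0.0006 0 0 0 1" --pt "0.0006 0 0.0006 0 0 0 1" --pt "0 0 0 0 0 0 1"

```text
time_s: 23.55
ee_pos: [0.5763, -0.0144, 0.0376]
eef_rot: [-3.142, -0.785, 1.667]
force: [1.0, -0.1, 0.5]
grip_width: 0.0007
grip_force: 0.1
```

Emit:
play_rows --pt "0.0005 0 0.0005 0 0 0 1" --pt "0 0 0 0 0 0 1"

```text
time_s: 23.72
ee_pos: [0.5763, -0.0139, 0.0376]
eef_rot: [3.142, -0.785, 1.667]
force: [-1.1, -1.9, 0.2]
grip_width: 0.0004
grip_force: 0.8
```

Emit:
play_rows --pt "0.0004 0 0.0004 0 0 0 1" --pt "0 0 0 0 0 0 1"

```text
time_s: 23.88
ee_pos: [0.5763, -0.0136, 0.0376]
eef_rot: [3.141, -0.785, 1.667]
force: [0.1, -4.7, 0.7]
grip_width: 0.0009
grip_force: 2.1
```

Emit:
play_rows --pt "0.0004 0 0.0004 0 0 0 1" --pt "0 0 0 0 0 0 1"

```text
time_s: 24.05
ee_pos: [0.5763, -0.0133, 0.0376]
eef_rot: [3.141, -0.784, 1.667]
force: [-0.2, -7.6, 0.8]
grip_width: 0.0008
grip_force: 3.5
```

Emit:
play_rows --pt "0 0 -0.005 0 0 0 1" --pt "0 0 -0.02 0 0 0 1" --pt "0 0 -0.03 0 0 0 1" --pt "0 0 -0.03 0 0 0 1" --pt "0 0 -0.03 0 0 0 1" --pt "0 0 -0.03 0 0 0 1" --pt "0 0 0 0 0 0 1" --pt "0 0 0 0 0 0 1"

```text
time_s: 24.72
ee_pos: [0.5863, -0.1155, 0.1408]
eef_rot: [3.14, -0.785, 1.668]
force: [0.2, 0.6, -0.1]
grip_width: 0.0001
grip_force: 0.0
```

```bash
python3 - <<'E'
from b import *
st(); im,m=cam("wrist"); cv2.imwrite("w7raw.png",im)
# home vs. not-home check: blade tip / pin positions expected in this view
for th in(0,.2,1.1):
    P=W((-.152-.07*np.sin(th)-.01*np.cos(th),0,.092-.07*np.cos(th)+.01*np.sin(th))); print(th,proj(m,[P]).round(0))
print("pin",proj(m,[W((-.1535,y,.1415)) for y in(-.027,0,.027)]).round(0).tolist())
u=int(proj(m,[W((-.159,0,.06))])[0,0]); g=im[:,u-4:u+5,1].mean(1).astype(int); print(u,[(r,int(g[r])) for r in range(100,300,3)])
E
```

```text
t 24.7167 world [ 0.5863 -0.1155  0.1408] box [-0.2658 -0.0008  0.1408] rot [ 3.14  -0.785  1.668] Fbox [ 0.62 -0.28 -0.06] w 0.0001 gf 0.0
0 [[275. 203.]]
0.2 [[275. 212.]]
1.1 [[275. 231.]]
pin [[307.0, 123.0], [275.0, 123.0], [242.0, 123.0]]
274 [(100, 49), (103, 82), (106, 61), (109, 49), (112, 49), (115, 48), (118, 50), (121, 38), (124, 135), (127, 148), (130, 50), (133, 50), (136, 49), (139, 48), (142, 49), (145, 47), (148, 47), (151, 40), (154, 122), (157, 89), (160, 64), (163, 50), (166, 51), (169, 49), (172, 51), (175, 50), (178, 51), (181, 50), (184, 50), (187, 50), (190, 51), (193, 51), (196, 65), (199, 61), (202, 60), (205, 76), (208, 77), (211, 77), (214, 77), (217, 78), (220, 77), (223, 76), (226, 104), (229, 78), (232, 75), (235, 122), (238, 140), (241, 71), (244, 78), (247, 75), (250, 74), (253, 75), (256, 73), (259, 69), (262, 70), (265, 70), (268, 68), (271, 68), (274, 71), (277, 74), (280, 72), (283, 71), (286, 72), (289, 72), (292, 70), (295, 66), (298, 67)]
```

The blade tip shows at row 204, where 203 is expected fully home and 212 at 0.2 rad. The pin shows at rows 123–128 in the keeper, where 123 is expected. The robot is clear, so I'm handing in.

```bash
python3 -c "
from station import ctrl
print(ctrl.hand_in())"
```

```text
the job is handed in; nothing more can be done
None
```

The lid is shut on its seal, the pin is hooked behind the keeper's lip and the lever is fully home; the arm never went near the coin, opera glass, horse or chest, and the job is handed in at about 25 s (the result was not shown).

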